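# Lower the pour-over stand one hole and fit the dripper over the mug

### The arm

A 7-joint arm with a two-finger parallel gripper is mounted at the origin on a cart in front of the work surface, level with it; the furniture and walls round the work are solid. World frame = base frame: x ahead of the robot, y to its left, z up, the work surface at z = 0. Lengths are in m, angles in degrees, forces in N, time in s.
With the tool pointing down it reaches from about 0.4 to 0.875 m from the base axis. Payload 6.5 kg.
Tool frame: the origin (TCP) lies at the very end of the fingers, on their centre line; the grasp point (between the pads) lies 19 mm behind it; z points along the fingers, y is the line along which they close (so a half turn about z gives the same grasp; the last joint's range is limited). The gripper opens to 85 mm and grips with 20 to 120 N. Pads are 22 mm wide; open, the fingers measure 114 mm over their backs; the gripper's body (76 mm by 85 mm) begins 54 mm behind the grasp point. The pads swing forward as they close: fully open they stand 13 mm farther back than shut.
Start: joints at [63.587, 30.733, -0.252, 88.115, 0.149, 61.152, -4.079], TCP at [0.25, -0.6, 0.231] pointing down, gripper open.
Joint ranges: [-154.64, 154.64], [-21.42, 123.67], [-72.66, 72.17], [13.99, 137.28], [-74.86, 254.86], [10.95, 109.41], [-158.01, 158.01]. Speed limits (degrees/s): [136.94, 136.94, 180, 180, 180, 180, 180].

### API

Orientations are given as [roll, pitch, yaw] about the fixed x, y, z axes, in that order (R = Rz(yaw) Ry(pitch) Rx(roll)).
In Python, from station import bot gives the robot as it stands. Calls block until the motion is done:
- bot.move_pose(position, orientation): joint-space move of the TCP to a pose.
- bot.move_linear(position, rot=None, vel=0.15): straight line of the TCP; rot=None keeps the orientation; vel is the mean speed in m/s.
- bot.move_j(angles): joint-space move.
- bot.let_go() and bot.close(effort=None): open the fingers fully, or close them until they stop; effort is the grip in N (None keeps the last).
- bot.wait(seconds).
- bot.solve_ik(position, orientation): joint angles nearest the present ones, or None.
- bot.camera(name): name is "side" or "top"; returns a dict with "frame" (384x512x3 uint8, red, green, blue), "mtx" (3x3 intrinsics, pixels), "R" (3x3) and "t" (3): a world point X has camera coordinates R X + t. Camera axes: x right, y down, z forward; pixel columns grow to the right and rows downward; lengths in m; the calibration is good to about 2 mm. A picture is of the moment at which its call begins. There is no depth.
A pose or a line that the arm cannot do raises bot.PlanningError and nothing moves.
- bot.hand_in(): hands the job in; it is judged then, once.
Trained networks look in the newest picture that a camera, given by its name, has taken for a name from the list of things; names that differ only in an ending like _2 or _b are one class to them, and where a whole thing is asked for, a point or a joint stands for the part that bears it (a point fixed in the world has none). Each returns a list of dicts, best first, with "score" (0 to 1); they miss things now and then, are a little off and sometimes report something else, mostly with a low value. They report only what shows in the picture. A call takes as long as a camera call.
- bot.look_for(query, camera): "position" ([x, y, z] in m, in the coordinates of the camera as it stood for that picture, good to about 4 mm: the middle of the surface that is visible of it).
- bot.regions_of(query, camera): "mask" (384x512 bool, what is visible of it).
Readings, each from a call of its own:
- bot.current_time(): time.
- bot.current_joint_pos(): joint angles.
- bot.current_qvel(): joint speeds.
- bot.current_joint_efforts(): joint torques, N m.
- bot.current_position(): TCP position.
- bot.current_orientation(): TCP orientation.
- bot.current_wrist_force(): force on the tool from outside, world axes, zero at the start.
- bot.current_torque(): the same for the moment, N m.
- bot.current_finger_gap(): finger opening in m.
- bot.current_gripper_force(): force on a finger pad.
Only numpy, scipy, OpenCV 4.12 (cv2) and the standard library are available. Lean on these libraries where they do the work, as an engineer would, in place of code of your own. Each camera call takes 0.05 s, during which the arm holds its last target. There are 200 camera calls.

### The job

The pour-over stand is still set for a tall pot, but today a mug stands under it: squeeze in the brass snap button and slide the dark outer tube with the dripper ring down by one hole, until the button springs fully out of the next hole, without ramming the tube hard against the button once it is locked. Only when it has locked there, set the little steel dripper gently into the ring, upright and fully home, and let go; the mug stays standing where it is and the jar and the teaspoon are left alone.

Things in the scene. Friction and masses are not known exactly. Their poses are not given: they have to be found in the camera images.
- button_tip (a point): tip of the brass snap button, a round-nosed pin 8 mm thick, out of the front face of the dark square tube by 4 mm at the start (28 mm from tip to the tube's back face). It sits in the fixed inner post and stays 175 mm above the worktop. Own x axis: level, from the tip into the tube (pressing direction); y: sideways, away from the ring; z up. With the button out, the tube's axis is 16 mm behind the tip
- button (a joint): m pressed in: 0 = fully out (locked), 0.004 = flush with the tube's face, 0.006 = hidden behind its 2 mm wall. Spring 2 N out, 3 N hidden. When it is flush, pushing the tube down (5 to 15 N) makes the hole's edge press it in the rest of the way; it then stays hidden unheld and springs out at the next free hole. Pressed under 3 mm it locks. A finger over a hole holds it flush, so the tube can run past
- carrier (a joint): m that the dark outer tube has slid down from the start: 0 = start hole, then the next hole at 0.019 to 0.029: the spacing differs from stand to stand and must be felt (play in a hole: about 0.5 mm up and down); 0.030 = hard stop, past the hole. Sliding takes about 7 N, helped by its weight (0.2 kg); it does not fall by itself. Against a locked button, keep the push under about 20 N
- cap_top (a point): centre of the flat top of the dark outer tube's black cap (26 x 26 mm), 39.5 mm above the button's axis at the start. Tube 24 x 24 mm, 94 mm long, upright, closed at the top; three holes in its front face: one at the button, one 24 mm below, and the next hole 19 to 29 mm above, in a bright steel strip. Own axes: x from front to back face, y away from the ring, z up
- ring_seat (a point): centre of the upper face of the dripper ring (84 mm outside, 59 mm opening, 8 mm thick), on an arm of the outer tube, 105 mm from the tube's axis along this frame's -y, 54.5 mm below the top of the cap; it moves down with the tube. Fixed wooden base below it: 150 x 225 x 10 mm
- dripper_centre (a point): centre, half-way up, of the loose steel dripper: 58 mm high, about 160 g, upright on the worktop. From the bottom: spigot 55 mm across, 9 mm high, that fits the ring; flange 86 mm across, 3 mm thick, that lies on the ring; straight open cup 58 mm across (60 mm at the rolled rim), the upper 46 mm, by which to hold it. Seated, this point is 20 mm above the ring's upper face. z: upright axis
- mug_centre (a point): centre, half-way up, of the green and white mug's cup (78 mm across, 101 mm high, handle to one side), standing loose on the stand's base under the ring; its rim is 12 to 22 mm below the ring once lowered
- jar_centre (a point): centre, half-way up, of a loose glass jar with a black lid, 63 mm across and 94 mm high, standing by itself on the front half of the worktop: a bystander
- teaspoon: steel teaspoon, 137 mm long, lying loose at the front of the worktop; origin under its middle: a bystander

How it is judged (in metres and radians):
On the way:
1. the tube is down by one hole and the button has sprung out of it, before the dripper is set in (value of joint carrier between 0.0175 and 0.0302 m and value of joint button below 0.0015 m and distance between dripper_centre and ring_seat above 0.05 m), for 0.2 s.
At the end, for the whole second after the job is handed in: Outer tube down by one hole (17.5 to 30.2 mm) and the button sprung out of that hole to within 1.5 mm; dripper released, at rest, upright (0.06 rad) in the ring, centred within 4 mm, flange on the ring (centre 20 mm above its face, within 2.5 mm); mug upright within 15 mm of its place (value of joint carrier between 0.0175 and 0.0302 m and value of joint button below 0.0015 m and horizontal distance between dripper_centre and ring_seat below 0.004 m and z of dripper_centre in the frame of ring_seat between 0.0175 and 0.0225 m and angle between each of dripper_centre, mug_centre's own z axis and vertical below 0.06 rad and linear speed of dripper below 0.02 m/s and distance of mug_centre from where it was at the start of the episode below 0.015 m); the robot touches nothing.
It fails at once if the tube is rammed against the locked button (over 25 N between the button and the edge of its hole) (contact force between button and carrier above 25 N).
It fails at once if the dripper is dropped or pressed hard onto the stand (over 30 N) (contact force between dripper and carrier above 30 N).
It fails at once if the mug is tipped or pushed 25 mm away (angle between mug_centre's own z axis and vertical above 0.3 rad or distance of mug_centre from where it was at the start of the episode above 0.025 m).
It fails at once if the jar or the teaspoon is moved more than 30 mm (distance of any of jar_centre, teaspoon from where it was at the start of the episode above 0.03 m).
It also fails if it takes over 61 s, if anything falls off the work surface, if the arm or the gripper's body presses on something with over 40 N, if the wrist force passes 120 N, or if a joint passes its speed limit or range.

## Working session

There is one attempt and no reset: what is moved stays moved. The work goes in short steps, each a Python script; the robot and the scene stay as the last script left them, time stands still between calls to the robot, and variables do not carry over. Pictures are saved under pics/ and viewed, at most 10 in all, crops included, and the job is handed in when it is done.

```bash
mkdir -p pics; ls
cat > h.py <<'E'
from station import bot
import numpy as np, cv2
np.set_printoptions(precision=4,suppress=True)
def shot(n,f=None):
    c=bot.camera(n)
    if f: cv2.imwrite('pics/'+f,c['frame'][:,:,::-1])
    return c
def w(c,p): return c['R'].T@(np.array(p)-c['t'])
def pix(c,X):
    q=c['mtx']@(c['R']@np.array(X)+c['t']); return q[:2]/q[2]
def ray_z(c,uv,z):
    d=c['R'].T@np.linalg.solve(c['mtx'],[uv[0],uv[1],1]); o=-c['R'].T@c['t']
    return o+d*(z-o[2])/d[2]
def tri(c1,u1,c2,u2):
    P=[c['mtx']@np.c_[c['R'],c['t']] for c in(c1,c2)]
    X=cv2.triangulatePoints(P[0],P[1],np.array(u1,float).reshape(2,1),np.array(u2,float).reshape(2,1))[:,0]
    return X[:3]/X[3]
E
python3 - <<'E'
from h import *
for n in('side','top'):
    c=shot(n,n+'0.png'); print(n,-c['R'].T@c['t'],c['R'][2],c['mtx'][0,0])
    for q in('button_tip','cap_top','ring_seat','dripper_centre','mug_centre','jar_centre','teaspoon'):
        r=bot.look_for(q,n); print(q,[(round(d['score'],2),w(c,d['position']),pix(c,w(c,d['position']))) for d in r[:2]])
print(bot.current_time(),bot.current_orientation(),bot.current_finger_gap())
E
```

```text
pics
side [-0.0592 -1.3121  0.729 ] [ 0.3629  0.8408 -0.4016] 467.44863098109363
button_tip []
cap_top [(0.76, array([0.4335, 0.0992, 0.159 ]), array([228.565, 168.473]))]
ring_seat [(0.86, array([0.4354, 0.0961, 0.1612]), array([229.3616, 168.081 ]))]
dripper_centre [(0.81, array([ 0.4649, -0.3314,  0.0294]), array([293.419, 261.485]))]
mug_centre []
jar_centre [(0.73, array([0.4646, 0.2818, 0.0587]), array([220.7594, 176.1274]))]
teaspoon [(0.56, array([ 0.3634, -0.4299,  0.005 ]), array([275.2   , 297.5442]))]
top [ 0.3483 -0.0735  1.4611] [ 0.0747  0.0129 -0.9971] 470.3061270034852
button_tip []
cap_top [(0.67, array([0.4494, 0.0355, 0.1578]), array([217.7975, 188.8979]))]
ring_seat [(0.94, array([0.4508, 0.0375, 0.162 ]), array([216.9363, 188.2808]))]
dripper_centre [(0.63, array([ 0.4664, -0.3035,  0.0081]), array([331.3378, 187.4797]))]
mug_centre [(0.93, array([0.4766, 0.0026, 0.0217]), array([232.2288, 183.5593]))]
jar_centre [(0.8, array([0.4853, 0.2915, 0.0942]), array([132.3938, 178.145 ]))]
teaspoon [(0.46, array([ 0.3731, -0.4329,  0.0071]), array([373.6936, 217.8546]))]
0.8 [179.999    0.0018  22.6194] 0.08521877027498664
```

Run:
```python
import cv2
a=cv2.imread('pics/side0.png');b=cv2.imread('pics/top0.png')
A=cv2.resize(a[100:300,150:350],(600,600),interpolation=2)
B=cv2.resize(b[110:310,120:386],(800,600),interpolation=2)
cv2.imwrite('pics/A.png',A);cv2.imwrite('pics/B.png',B)
```

```text
(no output)
```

View pics/A.png

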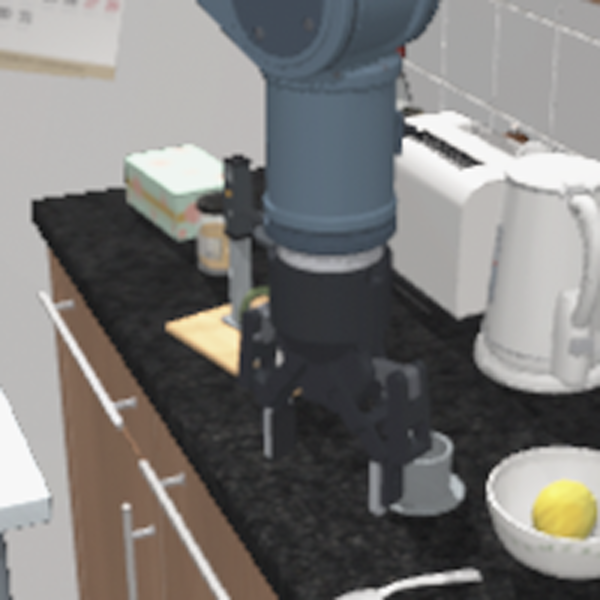

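View pics/B.png

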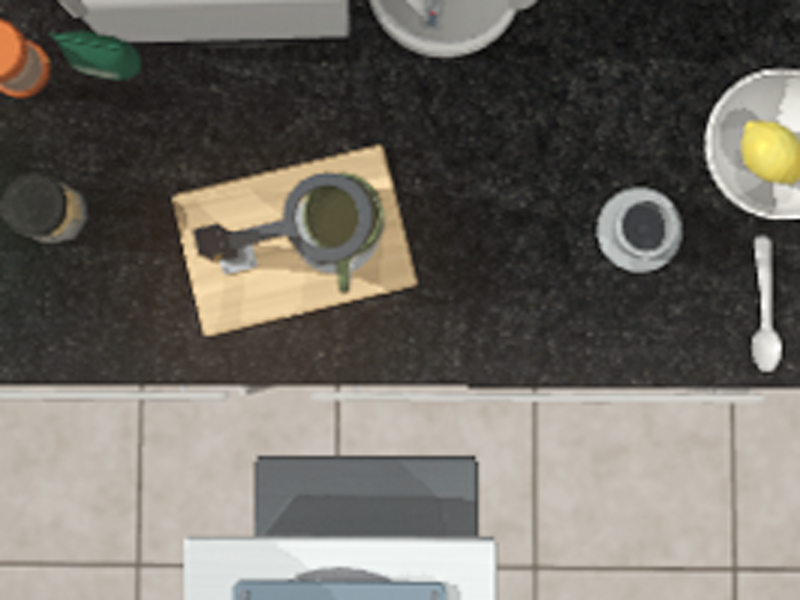

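The top view shows the stand's tube at crop (210,242), the ring with the mug under it at (333,220) and the dripper at (640,230). In the side view the tube stands clear at (237,195). I'll zoom in on the stand for its pose.

Run:
```python
from h import *
for n,(r0,r1,c0,c1) in(('top',(165,215,180,255)),('side',(145,215,200,260))):
    c=shot(n); np.savez(n+'.npz',**c)
    for q in('ring_seat','dripper_centre','mug_centre'):
        r=bot.regions_of(q,n)
        if r:
            m=r[0]['mask'].astype(np.uint8); cn=max(cv2.findContours(m,0,1)[0],key=cv2.contourArea)
            print(n,q,r[0]['score'],m.sum(),cv2.boundingRect(cn),cv2.minEnclosingCircle(cn))
    f=c['frame'][r0:r1,c0:c1,::-1]; k=8
    f=cv2.resize(f,None,fx=k,fy=k,interpolation=2)
    f=cv2.convertScaleAbs(f,alpha=1.6,beta=15)
    cv2.imwrite('pics/z%s.png'%n,f)
```

```text
top ring_seat 0.71 638 (184, 168, 60, 30) ((213.0, 184.0), 30.083316802978516)
top dripper_centre 0.81 575 (318, 173, 27, 29) ((331.5, 186.89285278320312), 14.116096496582031)
top mug_centre 0.58 378 (220, 173, 19, 19) ((228.5608673095703, 181.60435485839844), 9.738495826721191)
side ring_seat 0.72 331 (223, 151, 17, 31) ((231.5, 166.0), 16.347881317138672)
side dripper_centre 0.63 407 (280, 244, 24, 28) ((289.7134094238281, 257.43902587890625), 15.287409782409668)
```

View pics/ztop.png

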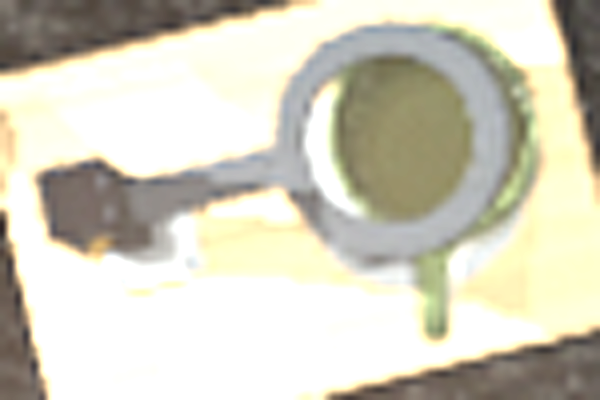

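View pics/zside.png

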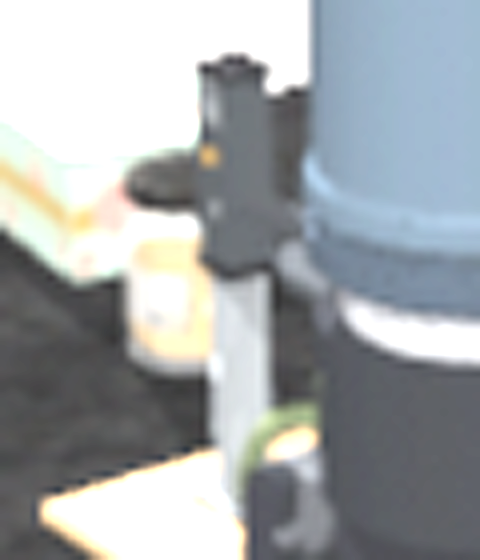

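Zoomed top view: cap top centre at about (78,202), ring centre at (395,142), and brass button at (100,245). Zoomed side view: button at (209,154), the next hole's steel strip above it, and cap top at (233,66).

Run:
```python
from h import *
T=np.load('top.npz');S=np.load('side.npz')
t=lambda x,y:(180+x/8-.44,165+y/8-.44); s=lambda x,y:(200+x/8-.44,145+y/8-.44)
cap=ray_z(T,t(78,202),.2145); ring=ray_z(T,t(395,142),.16); bt=ray_z(T,t(100,245),.175)
print('cap',cap,'ring',ring,np.linalg.norm((ring-cap)[:2]),'btn',bt)
d=ring-cap; print('yaw of -y axis',np.degrees(np.arctan2(d[1],d[0]))+90)
print('tri btn',tri(T,t(100,245),S,s(209,154)),'tri cap',tri(T,t(78,202),S,s(233,66)))
print('base edge', [ray_z(T,t(*p),.01) for p in((0,75),(290,0),(330,400),(600,328))])
print('drip flange',ray_z(T,(331.5,186.9),.012))
# tool frame axis candidates
yaw=np.degrees(np.arctan2(d[1],d[0]))+90
u=np.array([np.cos(np.radians(yaw)),np.sin(np.radians(yaw)),0]); print('tip from cap',cap-.016*u)
for y in(yaw+90,yaw-90):
    for z in(.30,.16): print(y,bot.solve_ik([cap[0],cap[1],z],[180,0,y]))
```

```text
cap [0.4424 0.1066 0.2145] ring [0.4677 0.0045 0.16  ] 0.10526616779622597 btn [0.4306 0.1046 0.175 ]
yaw of -y axis 13.91973411919922
tri btn [0.4284 0.1054 0.1747] tri cap [0.4407 0.1077 0.2117]
base edge [array([0.5072, 0.1672, 0.01  ]), array([0.5368, 0.0547, 0.01  ]), array([0.3815, 0.0378, 0.01  ]), array([ 0.4096, -0.0662,  0.01  ])]
drip flange [ 0.4679 -0.3034  0.012 ]
tip from cap [0.4268 0.1028 0.2145]
103.91973411919922 [ 26.7857  12.7103 -52.0055 109.4024  11.2074  63.1401 -15.7241]
103.91973411919922 [ 23.5339  26.8446 -52.2254 118.0072  28.4832  48.4559 -31.3602]
-76.08026588080078 None
-76.08026588080078 [ -67.6745   31.2309   63.0852  122.5873  -37.8917   48.8305 -147.3254]
```

```bash
cat >> h.py <<'E'
yaw=14.2; u=np.array([np.cos(np.radians(yaw)),np.sin(np.radians(yaw)),0]); v=np.array([-u[1],u[0],0])
cap=np.array([.4424,.1066,0]); G=[180,0,yaw+90]
E
python3 - <<'E'
from h import *
bot.move_linear([.25,-.6,.34],vel=.3)
bot.move_pose(cap+[0,0,.33],G); print(bot.current_time(),bot.current_position())
bot.move_linear(cap+[0,0,.235],vel=.2); print(bot.current_wrist_force())
bot.move_linear(cap+[0,0,.159],vel=.1); print(bot.current_wrist_force())
bot.close(45)
print(bot.current_time(),bot.current_position(),bot.current_finger_gap(),bot.current_wrist_force(),bot.current_gripper_force())
c=shot('side'); cv2.imwrite('pics/g.png',cv2.resize(c['frame'][130:230,170:300,::-1],None,fx=6,fy=6,interpolation=2))
E
```

```text
4.3 [0.4428 0.1057 0.3299]
[-0.2081  1.1973  0.5865]
[0.2892 0.0079 0.0601]
6.425 [0.4419 0.1064 0.159 ] 0.023754826731722866 [-3.8491 -1.3358  5.1077] 32.675266452133656
```

View pics/g.png

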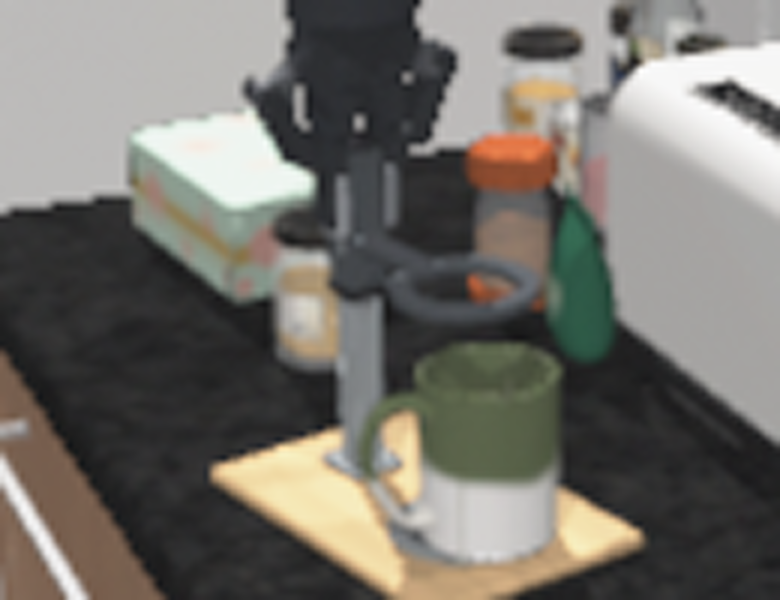

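The fingers hold the tube front to back, centred at (365,190). The 23.75 mm gap means the button is flush. Next I step down while watching the force.

Run:
```python
from h import *
p=np.array(bot.current_position()); f0=np.array(bot.current_wrist_force())
for k in range(1,9):
    bot.move_linear(p-[0,0,.001*k],vel=.01)
    f=np.array(bot.current_wrist_force()); print(k,(bot.current_position()-p)*1000,f-f0,bot.current_finger_gap())
    if f[2]-f0[2]>22: break
print(bot.current_time())
```

```text
1 [-0.0016 -0.0016 -0.897 ] [ 1.1153 -0.1235  0.519 ] 0.0235311599550675
2 [-0.0217  0.0082 -1.8637] [ 0.3443 -0.0681  1.7195] 0.023686655351123853
3 [ 0.0072 -0.007  -2.7949] [ 1.0857 -0.6279  2.1542] 0.02397901874640187
4 [ 0.014  -0.0002 -3.9666] [ 1.9937  1.0127 -0.6915] 0.023671736755184993
5 [-0.0139  0.0158 -5.079 ] [ 1.847  -0.5734 -0.8837] 0.023846746932264577
6 [-0.0236  0.0024 -6.0811] [ 1.665   0.4756 -1.8829] 0.023650640722596015
7 [-0.0324 -0.0119 -7.0785] [ 1.8053  0.1992 -2.5417] 0.023710946443993422
8 [-0.0268  0.0024 -8.0609] [ 1.5217  1.1431 -2.2477] 0.023617649110229105
8.4917
```

Run:
```python
from h import *
bot.let_go(); bot.move_linear(cap+[0,0,.222],vel=.1); bot.close(30)
print(bot.current_finger_gap(),bot.current_time()); bot.move_linear(cap+[0,0,.212],vel=.05)
bot.wait(.1);f0=np.array(bot.current_wrist_force()); z=.212; print(f0)
while z>.1845:
    z-=.001 if z>.199 else .0005
    bot.move_linear(cap+[0,0,z],vel=.012)
    f=np.array(bot.current_wrist_force())-f0; print(round(z,4),round(bot.current_position()[2],4),f)
    if f[2]>11: break
print(bot.current_time())
c=shot('side'); cv2.imwrite('pics/h.png',cv2.resize(c['frame'][130:230,170:300,::-1],None,fx=6,fy=6,interpolation=2))
```

```text
-0.00015838454430075656 10.7417
[ 0.5436 -0.9836  0.0746]
0.211 0.211 [-0.1965  0.9666 -0.0559]
0.21 0.21 [0.0573 0.4194 0.3765]
0.209 0.209 [-0.0922  0.7523 -0.377 ]
0.208 0.2079 [-1.0143  1.2863 -0.2537]
0.207 0.2069 [-0.3798  0.7943  0.0673]
0.206 0.2061 [-0.0196  0.8361  0.6629]
0.205 0.2051 [-1.2948  1.2505  3.1506]
0.204 0.2041 [-0.2771  0.8623  2.5788]
0.203 0.203 [-0.0763  1.5251  2.4193]
0.202 0.202 [-0.3837 -0.4992  2.3603]
0.201 0.201 [1.119  1.0558 3.9826]
0.2 0.2 [0.2843 1.1117 2.5911]
0.199 0.199 [0.272  2.1787 2.4629]
0.1985 0.1985 [0.412  0.6626 3.2611]
0.198 0.198 [-0.2691  0.8185  3.2649]
0.1975 0.1975 [1.1505 1.4741 3.4947]
0.197 0.197 [1.4195 2.0061 3.2817]
0.1965 0.1965 [1.3092 1.9547 3.3626]
0.196 0.196 [2.2882 0.8566 3.2874]
0.1955 0.1955 [1.3887 1.9818 3.6367]
0.195 0.195 [1.8583 1.959  3.6523]
0.1945 0.1945 [1.7139 2.9196 3.7456]
0.194 0.194 [2.3351 1.1076 3.8984]
0.1935 0.1935 [1.6452 1.7009 3.484 ]
0.193 0.1929 [1.8964 2.2334 4.2827]
0.1925 0.1923 [0.8351 1.3799 2.7803]
0.192 0.1918 [0.5965 1.6967 2.1758]
0.1915 0.1913 [0.467  0.738  1.8123]
0.191 0.1908 [0.0759 1.5363 2.4764]
0.1905 0.1904 [-0.7392  0.7774  1.9565]
0.19 0.1898 [-0.1778  0.6977  1.1812]
0.1895 0.1893 [-0.8038  0.3446  1.0002]
0.189 0.1889 [-0.7923  1.3213 -0.1556]
0.1885 0.1884 [0.1366 1.2196 0.0789]
0.188 0.188 [-0.4685  0.4945  0.2634]
0.1875 0.1875 [-1.5855  1.1119 -0.8194]
0.187 0.1871 [0.2138 1.0119 1.2254]
0.1865 0.1866 [-1.0961  0.511   3.5042]
0.186 0.1861 [-2.1986  0.5863  4.9717]
0.1855 0.1855 [-1.3698 -0.293   4.0647]
0.185 0.1852 [-1.8193  1.3239  6.4625]
0.1845 0.1849 [-3.306  -1.5246  9.4833]
21.6917
```

View pics/h.png

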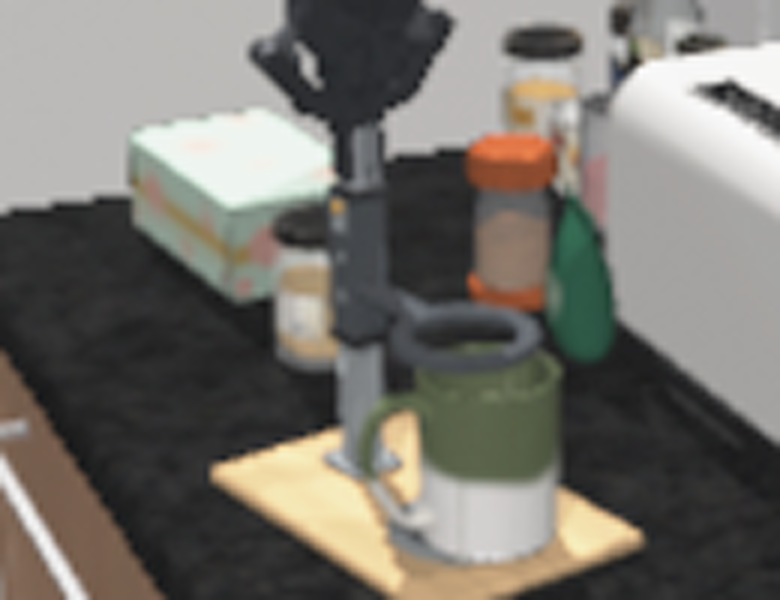

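The tube is down by about 29 mm, judging from the ring's shift from row 283 to 335, and brass shows at (337,206). I'll back off and check whether the button is really out.

Run:
```python
from h import *
bot.move_linear(cap+[0,0,.225],vel=.1)
print(bot.current_time(),bot.current_wrist_force())
c=shot('side'); S=c
a=cv2.resize(c['frame'][150:200,210:250,::-1],None,fx=10,fy=10,interpolation=2)
o=np.load('side.npz'); b=cv2.resize(o['frame'][140:190,210:250,::-1],None,fx=10,fy=10,interpolation=2)
cv2.imwrite('pics/i.png',np.hstack([b,a]))
tip=cap+[0,0,.175]-.016*u
print('tip',pix(c,tip),'flush',pix(c,tip+.004*u),'cap at .185',pix(c,cap+[0,0,.185]))
```

```text
22.3 [-0.7461 -0.385  -0.5347]
tip [226.2354 164.0034] flush [227.2142 163.7523] cap at .185 [230.0558 160.2462]
```

View pics/i.png

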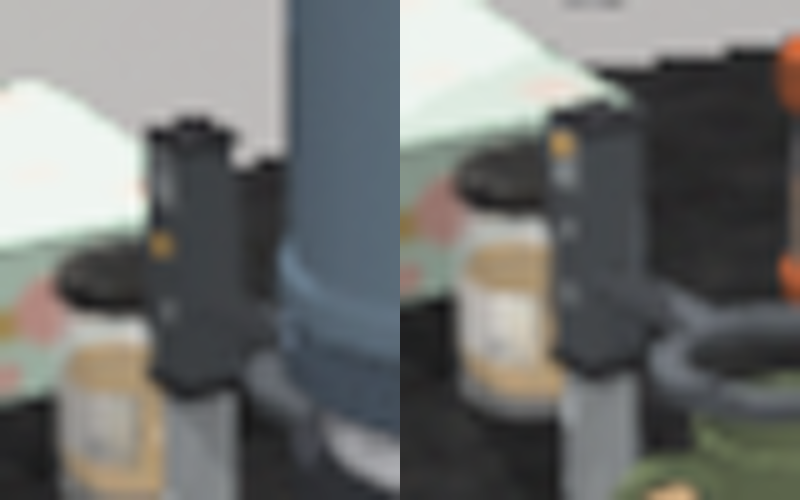

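Run:
```python
from h import *
bot.wait(.1);f0=np.array(bot.current_wrist_force())
bot.move_linear(cap+[0,0,.188],vel=.1)
z=.1865
while z>.1832:
    bot.move_linear(cap+[0,0,z],vel=.012); bot.wait(.1)
    f=np.mean([bot.current_wrist_force() for _ in range(3)],0)-f0; print(round(z,4),round(bot.current_position()[2],5),f)
    if f[2]>14: break
    z-=.0003
bot.move_linear(cap+[0,0,.225],vel=.15); bot.let_go()
print(bot.current_time())
c=shot('top'); np.savez('top2.npz',**c)
cv2.imwrite('pics/j.png',np.hstack([cv2.resize(c['frame'][165:215,205:255,::-1],None,fx=8,fy=8,interpolation=2),cv2.resize(c['frame'][160:210,305:355,::-1],None,fx=8,fy=8,interpolation=2)]))
```

```text
0.1865 0.18678 [-1.1308 -0.5157  0.9525]
0.1862 0.18623 [-0.1004 -0.3239  0.2842]
0.1859 0.1859 [-0.6809 -0.5565  1.0442]
0.1856 0.1856 [-1.0682 -0.6184  0.6009]
0.1853 0.18528 [ 0.1622 -1.1226  0.2226]
0.185 0.185 [-1.1361 -0.2033 -0.3841]
0.1847 0.18494 [-2.4436 -1.3279  5.9663]
0.1844 0.18488 [-3.6048 -1.5343  9.3373]
0.1841 0.18478 [-3.5795 -1.4271 11.9581]
0.1838 0.18464 [-5.0588 -2.8379 13.9902]
0.1835 0.18455 [-6.4054 -2.5058 16.6369]
28.05
```

View pics/j.png

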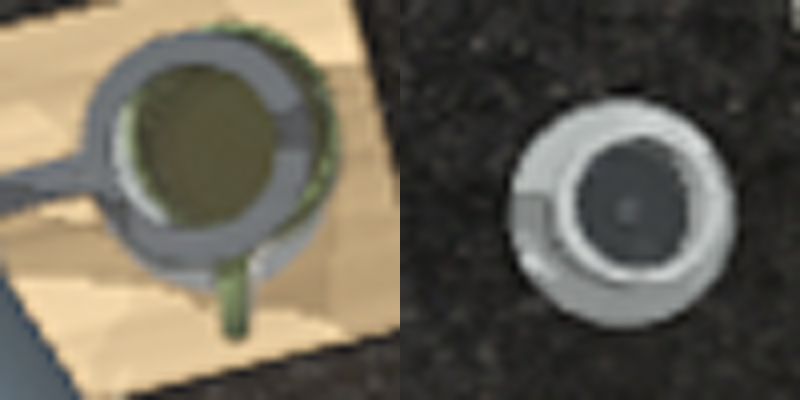

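Left: the lowered ring is centred at about (201,149). Right: the dripper flange is at (624,212) and its rim at (640,206). The tube stops firmly at about 29.5 mm. I'll grip it by the sides, clear of the button, and lift gently to confirm the lock; this also checks the sideways calibration.

Run:
```python
from h import *
T=np.load('top2.npz')
t=lambda x,y,a,b:(a+x/8-.44,b+y/8-.44)
print('ring',ray_z(T,t(201,149,205,165),.1305),'geo',cap-.105*v)
print('drip',ray_z(T,t(224,212,305,160),.0105),ray_z(T,t(240,206,305,160),.058))
for y in(yaw,yaw+180,yaw-180,yaw+90):
    print(y,[bot.solve_ik(q,[180,0,y]) for q in(cap+[0,0,.155],[.468,-.303,.03],[.468,.005,.14])])
```

```text
ring [0.4679 0.0041 0.1305] geo [0.4682 0.0048 0.    ]
drip [ 0.4706 -0.3069  0.0105] [ 0.4689 -0.3053  0.058 ]
14.2 [array([   4.8002,   20.993 ,  -28.4594,  119.1328,   14.4569,   43.144 ,
       -108.4955]), array([ 41.7434,  40.072 , -17.7523, 107.8656,  19.967 ,  35.0855,
       -64.3796]), array([ 15.0709,  23.22  , -25.5045, 118.1009,  14.7884,  41.6888,
       -95.5555])]
194.2 [array([ 31.4914,  33.5217, -64.2699, 117.8855,  38.5312,  52.9991,
        50.1158]), array([ 63.8198,  49.9971, -49.2671, 106.5785,  50.7955,  48.5102,
        92.197 ]), array([ 41.9378,  35.4855, -61.6704, 116.7882,  40.2905,  52.2012,
        62.1896])]
-165.8 [array([ 31.4914,  33.5217, -64.2699, 117.8855,  38.5312,  52.9991,
        50.1158]), array([ 63.8198,  49.9971, -49.2671, 106.5785,  50.7955,  48.5102,
        92.197 ]), array([ 41.9378,  35.4855, -61.6704, 116.7882,  40.2905,  52.2012,
        62.1896])]
104.2 [array([ 19.0829,  25.3194, -46.3513, 118.4167,  25.3035,  46.3866,
       -28.2381]), array([ 50.723 ,  42.594 , -29.9469, 107.3206,  32.6049,  38.8294,
        15.4534]), array([ 29.1133,  27.3393, -43.2355, 117.3684,  26.3527,  45.1299,
       -15.8194])]
```

Run:
```python
from h import *
D=[180,0,yaw]
bot.move_pose(cap+[0,0,.225],D); bot.wait(.1); f0=np.array(bot.current_wrist_force())
bot.move_linear(cap+[0,0,.158],vel=.12); bot.close(25)
p=np.array(bot.current_position()); f1=np.array(bot.current_wrist_force())
print(bot.current_finger_gap(),p,'grip v-force',(f1-f0)@v,f1-f0)
for k in range(1,9):
    bot.move_linear(p+[0,0,.0003*k],vel=.01)
    f=np.mean([bot.current_wrist_force() for _ in range(3)],0)-f1; print(k,(bot.current_position()-p)[2]*1000,f)
    if f[2]<-14: break
bot.move_linear(p,vel=.02)
bot.let_go(); bot.move_linear(cap+[0,0,.25],vel=.25); print(bot.current_time())
```

```text
0.0252515460449677 [0.4422 0.1083 0.1585] grip v-force 5.092280467950813 [-3.8675  4.2741  3.9852]
1 0.2468846246416745 [ 1.7323 -3.5656 -4.9342]
2 0.4173858943333497 [ 3.7607 -2.0795 -8.0599]
3 0.7095685068890523 [  5.3347  -2.185  -12.1893]
4 1.009778340833406 [  5.669   -1.7621 -13.5078]
5 1.4317817002607314 [  4.1928  -2.0828 -14.546 ]
33.5083
```

Run:
```python
from h import *
o=np.load('side.npz'); c=shot('side')
for n,q in(('old',o),('new',c)):
    f=q['frame'].astype(float)[157:172,219:235]; wgt=np.clip(f[:,:,0]-f[:,:,2]-25,0,None)
    # restrict to brass blob around tip
    m=np.zeros_like(wgt); m[3:12,4:11]=1; wgt*=m
    y,x=np.mgrid[157:172,219:235]; print(n,wgt.sum(),(wgt*x).sum()/wgt.sum(),(wgt*y).sum()/wgt.sum()); print(wgt[3:12,4:11].astype(int))
bot.move_pose([.47,-.3035,.12],[180,0,yaw+90]); print(bot.current_time())
```

```text
old 94.0 225.53191489361703 164.0
[[ 0  0  0  0  0  0  0]
 [ 0  0  0  0  0  0  0]
 [ 0  0  0  0  0  0  0]
 [ 0  0  9  7  0  0  0]
 [ 0  0 29 33  0  0  0]
 [ 0  0  6 10  0  0  0]
 [ 0  0  0  0  0  0  0]
 [ 0  0  0  0  0  0  0]
 [ 0  0  0  0  0  0  0]]
new 164.0 225.60365853658536 163.90853658536585
[[ 0  0  0  0  0  0  0]
 [ 0  0  0  0  0  0  0]
 [ 0  0  0  0  0  0  0]
 [ 0  0 19 20  0  0  0]
 [ 0  0 43 52  6  0  0]
 [ 0  0  9 15  0  0  0]
 [ 0  0  0  0  0  0  0]
 [ 0  0  0  0  0  0  0]
 [ 0  0  0  0  0  0  0]]
35.45
```

The brass centroid moved only 0.07 px, and a flush button would shift it about 1 px, so the button is out and locked. Now the dripper: a light squeeze to centre it, then turn and grasp.

Run:
```python
from h import *
D=[180,0,yaw]; q=np.array([.4700,-.3035,0])
bot.move_linear(q+[0,0,.016],vel=.15); bot.close(20); print(bot.current_finger_gap(),bot.current_position(),bot.current_wrist_force())
bot.let_go(); bot.move_linear(q+[0,0,.075],vel=.2)
bot.move_pose(q+[0,0,.075],D); bot.move_linear(q+[0,0,.016],vel=.15); bot.close(30)
print(bot.current_finger_gap(),bot.current_position(),bot.current_orientation(),bot.current_time())
bot.move_linear(q+[0,0,.19],vel=.25); print(bot.current_wrist_force(),bot.current_finger_gap())
bot.move_linear([.4680,.0068,.19],vel=.2); print(bot.current_time(),bot.current_position())
c=shot('side'); cv2.imwrite('pics/k.png',cv2.resize(c['frame'][110:210,190:300,::-1],None,fx=6,fy=6,interpolation=2))
```

```text
0.05649342999055936 [ 0.4704 -0.304   0.0169] [-2.1372 -0.2633  5.6959]
0.05828667350078035 [ 0.4708 -0.304   0.0173] [179.9198  -0.0766  14.1925] 39.6083
[-0.3059 -0.1748 -2.2221] 0.05846624165473721
42.1583 [0.4679 0.0058 0.1899]
```

View pics/k.png

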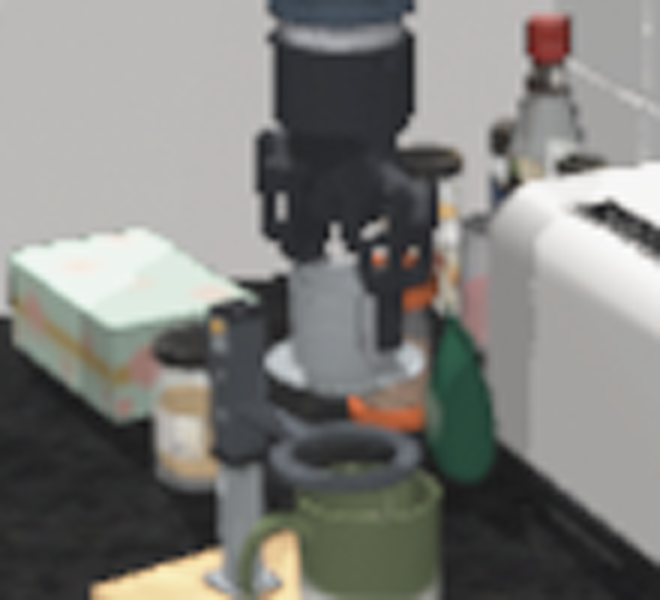

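The dripper hangs upright in the fingers at about (345,330), directly above the ring at (345,455). Now I lower it with force checks.

Run:
```python
from h import *
P=np.array([.4681,.0068,0]); bot.wait(.1); f0=np.array(bot.current_wrist_force())
bot.move_linear(P+[0,0,.151],vel=.12)
z=.151; ok=False
while bot.current_time()<53:
    z-=.001; bot.move_linear(P+[0,0,z],vel=.02)
    f=np.array(bot.current_wrist_force())-f0; p=bot.current_position(); print(round(z,4),p,f)
    if f[2]>5: break
    if z<.1365: break
print(bot.current_time())
```

```text
0.15 [0.4686 0.0068 0.1506] [ 0.165  -0.6223 -0.8945]
0.149 [0.4681 0.0068 0.1491] [-0.081 -0.55  -0.452]
0.148 [0.468  0.0068 0.1479] [ 0.7647 -0.493  -0.4255]
0.147 [0.468  0.0068 0.1469] [ 0.4488 -0.9698 -0.1939]
0.146 [0.4681 0.0068 0.1459] [ 1.4559 -1.0044 -0.4125]
0.145 [0.468  0.0068 0.1449] [ 0.4172 -0.8875 -0.0841]
0.144 [0.4681 0.0068 0.1439] [ 0.182  -1.3294 -0.7075]
0.143 [0.468  0.0068 0.1429] [ 0.2341 -0.7713 -0.6587]
0.142 [0.468  0.0068 0.1419] [ 0.336  -1.5779 -0.5417]
0.141 [0.468  0.0068 0.1409] [-0.1649 -1.4777 -0.0533]
0.14 [0.468  0.0068 0.1399] [-0.4205 -0.9692 -1.0749]
0.139 [0.4682 0.0068 0.139 ] [ 0.1735 -0.3782  0.1649]
0.138 [0.4682 0.0068 0.1385] [-1.2276 -0.7807  7.613 ]
46.0333
```

Seated at z = 0.1385, where 0.1388 was expected, with 7.6 N. Release and check.

Run:
```python
from h import *
bot.let_go(); bot.move_linear([.4681,.0068,.23],vel=.12); bot.move_linear([.4681,-.2,.26],vel=.25)
print(bot.current_time(),bot.current_wrist_force())
c=shot('side');t=shot('top')
cv2.imwrite('pics/l.png',np.hstack([cv2.resize(c['frame'][140:220,200:280,::-1],(400,400),interpolation=2),cv2.resize(t['frame'][155:215,175:235+0,::-1],(400,400),interpolation=2)]))
```

```text
48.325 [ 0.0832  0.752  -0.1699]
```

View pics/l.png

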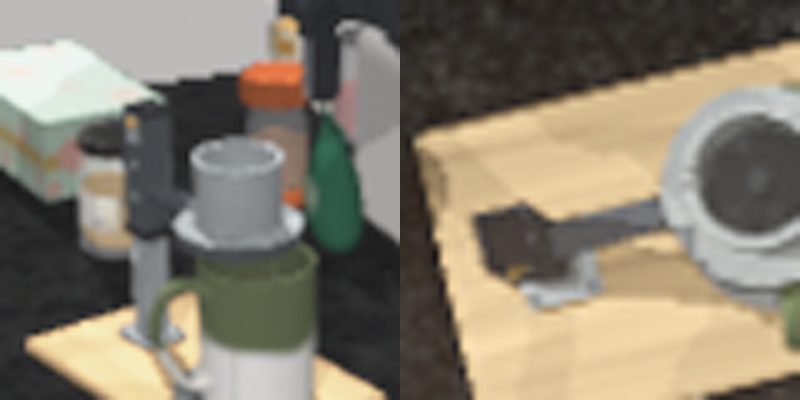

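The dripper sits flat and centred on the ring at (238,200), the button shows brass at (131,120), and the mug is in place.

```bash
python3 -c "
from station import bot
print(bot.hand_in())"
```

```text
the job is handed in; nothing more can be done
None
```

I handed the job in at about 48 s; no verdict came back. By my checks the tube is down about 29.5 mm with the button sprung out, the dripper is released and flat in the ring, and the mug is standing in place.

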